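Assemble the drill press idler pulley on its shaft

ROBOT

A 6-joint arm with a two-finger parallel gripper is mounted at the origin on a cart in front of the work surface, level with it; the furniture and walls round the work are solid. World frame = base frame: x ahead of the robot, y to its left, z up, the work surface at z = 0. Lengths are in m, angles in degrees, forces in N, time in s.
With the tool pointing down it reaches from about 0.4 to 0.825 m from the base axis. Payload 7 kg.
Tool frame: the origin (TCP) lies at the very end of the fingers, on their centre line; the grasp point (between the pads) lies hold_point_z behind it (hold_point_z is the distance from the TCP to the grasp point, in m); z points along the fingers, y is the line along which they close (so a half turn about z gives the same grasp; the last joint's range is limited). The gripper opens to 88 mm and grips with 3 to 60 N. Pads are 19 mm wide; open, the fingers measure 130 mm over their backs; the gripper's body (78 mm by 193 mm) begins 47 mm behind the grasp point.
Start: joints at [93.684, 20.546, 0.682, 0, -70.136, -16.507], TCP at [0.15, 0.658, 0.227] pointing down, gripper open.
Joint ranges: [-176.03, 176.03], [-82.01, 121.73], [-58.28, 71.71], [-173.87, 95.51], [-174.79, -0.11], [-173.66, 173.66]. Speed limits (degrees/s): [136.94, 136.94, 172.46, 180, 180, 180].

INTERFACE

Orientations are given as [roll, pitch, yaw] about the fixed x, y, z axes, in that order (R = Rz(yaw) Ry(pitch) Rx(roll)).
In Python, from plant import get_obs, snapshot, close_job, hold_point_z gives the robot as it stands.
- The arm moves only by the tool play_rows, never from a script. Its argument "commands" is a list that holds one entry, the list of rows, each a list of 7 numbers: the shift along the tool's x, y, z in cm, then the turn, a rotation vector about the tool's x, y, z in degrees, then the opening, from 0 (shut) to 1 (fully open). In form: [[[x, y, z, ax, ay, az, fingers], ...]]. A call has 1 to 20 rows; each row is the pose to reach, as a shift and turn from the pose commanded when the call began, along the tool's axes at that moment; what a row does not reach only later rows make up. A row lasts 1/12 s, in which the tool goes at most 41.7 mm and 7.16 degrees, less where a joint would pass 70% of its speed; a pose out of reach is approached as far as the arm can. A call with a gripper value outside its range is refused whole. The fingers move at their own pace and stop on an object; the grip force is fixed at half the most. Time passes only in rows, so rows that repeat a pose let the fingers close. It gives the time, the measured TCP pose, the force, the opening and the grip force at its end, in the units of the state.
- get_obs(): the state, without advancing time (a new reading comes with each control period).
- snapshot(name): name is "side" or "top"; returns a dict with "frame" (400x640x3 uint8, red, green, blue), "camera_matrix" (3x3 intrinsics, pixels), "origin" and "attitude" of the camera in the world. Camera axes: x right, y down, z forward; pixel columns grow to the right and rows downward; lengths in m; the calibration is good to about 2 mm. A picture is of the moment at which its call begins. There is no depth.
- close_job(): hands the job in; it is judged then, once.
The state is a dict: "clock": time; "joint_pos": joint angles; "qvel": joint speeds; "tau": joint torques, N m; "tool_pos": TCP position; "orientation": TCP orientation; "force": force on the tool from outside, world axes, zero at the start; "moment": the same for the moment, N m; "opening": finger opening in m; "gripper_force": force on a finger pad.
Only numpy, scipy, OpenCV 4.12 (cv2) and the standard library are available. Lean on these libraries where they do the work, as an engineer would, in place of code of your own. Each camera call takes 0.05 s, during which the arm holds its last target. There are 200 camera calls.

TASK

Assemble the drill press's idler: slide the parts one after another down its upright shaft until each sits flat on the one below - first the ball bearing, down on the shoulder, then the steel spacer sleeve, the pulley with its big step down, the brass washer, and last the black locking collar. Leave the red hole saw standing where it is.

Things in the scene. Friction and masses are not known exactly. Their poses are not given: they have to be found in the camera images.
- idler_arm: The drill press's idler arm, a grey casting lying on the bench, fixed. Origin: on the bench top under its shaft's axis; z up, x along the arm. A boss (40 mm diameter, 54 mm at its foot) at the origin carries the bright upright shaft; a 30 mm wide arm, up to 23 mm high, runs 92 mm along +x to an open boss (42 mm diameter, 27 mm high, no shaft).
- shoulder (a point): The seat for the stack: the centre of the bright ring-shaped shoulder (30 mm diameter, 6 mm tall) on top of the idler arm's shaft boss, 32 mm above the bench. From here the smooth 18 mm steel shaft rises 58 mm; its last 8 mm taper to an 8 mm tip. z up along the shaft.
- bearing: Ball bearing: bright steel ring with a black seal ring between inner and outer race, 42 mm outer diameter, 12 mm high, about 0.09 kg. 22 mm bore, chamfered, 2 mm play all round on the shaft. Loose, lies flat. Origin: centre of its underside, z up along the bore.
- spacer: Spacer sleeve: the small plain bright steel ring, 30 mm outer diameter, 10 mm high, 0.05 kg. 22 mm bore, chamfered, 2 mm play all round on the shaft. Loose, lies flat. Origin: centre of its underside, z up along the bore.
- pulley: Two-step aluminium belt pulley, 20 mm high, about 0.14 kg: big step 62 mm diameter (lower 10 mm), small step 44 mm diameter (upper 10 mm, can be gripped), a belt groove in each. It lies with its big step down, as it is to be fitted. 22 mm bore, chamfered, 2 mm play all round on the shaft. Loose, lies flat. Origin: centre of its underside, z up along the bore.
- washer: Thrust washer: flat yellow brass ring, 38 mm outer diameter, 6 mm high, 0.045 kg. 22 mm bore, chamfered, 2 mm play all round on the shaft. Loose, lies flat. Origin: centre of its underside, z up along the bore.
- collar: Locking collar: black steel ring with a narrow slit, 36 mm outer diameter, 12 mm high, 0.08 kg. It simply slides on. 22 mm bore, chamfered, 2 mm play all round on the shaft. Loose, lies flat. Origin: centre of its underside, z up along the bore.
- hole_saw: Red hole saw standing on its teeth behind the parts: a cup 54 mm across and 38 mm high with a 10 mm steel stem up to 70 mm. Origin: on the bench under its centre, z up. Loose, not part of the job.

How it is judged (in metres and radians):
On the way, in this order (a step that is already met when the one before it is completed fails the run):
1. the ball bearing is seated on the shoulder (horizontal distance between bearing and shoulder below 0.005 m and z of bearing in the frame of shoulder between -0.003 and 0.003 m and angle between bearing's own z axis and vertical below 0.1 rad), for 0.2 s.
2. the spacer sleeve is seated on the bearing (horizontal distance between spacer and shoulder below 0.005 m and z of spacer in the frame of shoulder between 0.009 and 0.015 m and angle between spacer's own z axis and vertical below 0.1 rad), for 0.2 s.
3. the pulley is seated on the spacer, big step down (horizontal distance between pulley and shoulder below 0.005 m and z of pulley in the frame of shoulder between 0.019 and 0.025 m and angle between pulley's own z axis and vertical below 0.1 rad), for 0.2 s.
4. the brass washer is seated on the pulley (horizontal distance between washer and shoulder below 0.005 m and z of washer in the frame of shoulder between 0.039 and 0.045 m and angle between washer's own z axis and vertical below 0.1 rad), for 0.2 s.
5. the locking collar is seated on the washer (horizontal distance between collar and shoulder below 0.005 m and z of collar in the frame of shoulder between 0.045 and 0.051 m and angle between collar's own z axis and vertical below 0.1 rad), for 0.2 s.
At the end, for the whole second after the job is handed in: On the shaft, from the shoulder up: bearing, spacer, pulley (big step down), washer, collar, in this order; each flat (within 0.1 rad), centred within 5 mm of the shaft's axis, its underside within 3 mm of its proper height above the shoulder (0, 12, 22, 42 and 48 mm), and at rest (all of step 1 and all of step 2 and all of step 3 and all of step 4 and all of step 5 and linear speed of each of bearing, spacer, pulley, washer, collar below 0.02 m/s); the robot touches nothing.
It fails at once if the hole saw is pushed away or knocked over (distance of hole_saw from where it was at the start of the episode above 0.03 m or angle between hole_saw's own z axis and vertical above 0.5 rad).
It also fails if it takes over 115 s, if anything falls off the work surface, if the arm or the gripper's body presses on something with over 40 N, if the wrist force passes 120 N, or if a joint passes its speed limit or range.

## Working session

There is one attempt and no reset: what is moved stays moved. The work goes in short steps, Python scripts to look and compute and a tool call to move; the robot and the scene stay as the last step left them, time stands still between calls to the robot, and variables do not carry over. Pictures are saved under pics/ and viewed, at most 14 in all, crops included, and the job is handed in when it is done.

Besides the shell and the picture viewer there is one more tool, called after "Request:" in YAML: its name, and indented under it one key for each argument. play_rows: Moves the arm, as the interface text tells. Its arguments: {"type":"object","properties":{"commands":{"type":"array","items":{"type":"array","items":{"type":"array","items":{"type":"number"}}}}},"required":["commands"]}

```bash
mkdir -p pics; python3 - <<'E'
from plant import get_obs, snapshot, hold_point_z
import cv2, numpy as np, pickle
print(hold_point_z); print(get_obs())
for n in("top","side"):
    s=snapshot(n); cv2.imwrite(f"pics/{n}0.png",s["frame"][:,:,::-1]); pickle.dump(s,open(f"{n}0.pkl","wb"))
    print(n,s["camera_matrix"],s["origin"],s["attitude"])
E
```

```text
0.0188
{'clock': 0.0, 'joint_pos': array([ 9.36836961e+01,  2.05917737e+01,  6.34556060e-01, -2.03887215e-02,
       -7.01343511e+01, -1.65085185e+01]), 'qvel': array([-0.00012883,  0.0098041 , -0.09498767,  0.09091016, -0.01172163,
        0.0325944 ]), 'tau': array([-2.75808407e-04, -5.82708907e+01,  2.93055117e+01,  6.99730933e+00,
        6.87092674e-03, -1.55447933e-04]), 'tool_pos': array([0.14972681, 0.65769793, 0.22562395]), 'orientation': array([ 1.79906759e+02, -7.64597232e-03, -1.28317600e+01]), 'force': array([-0.22544705,  0.79259195, -0.56997711]), 'moment': array([-0.0465667 ,  0.00169596,  0.05082576]), 'gripper_force': 0.0, 'opening': 0.08763734431509493}
top [[435.19526364   0.         315.78061925]
 [  0.         435.19526364 199.17901295]
 [  0.           0.           1.        ]] [0.38317289 0.14106331 0.8856797 ] [-170.66155755    0.44896676  -91.57327496]
side [[508.67161936   0.         320.94984864]
 [  0.         508.67161936 194.00538883]
 [  0.           0.           1.        ]] [0.32633794 0.83629918 0.60884151] [-127.71227759    1.20929275 -163.56207273]
```

View pics/top0.png

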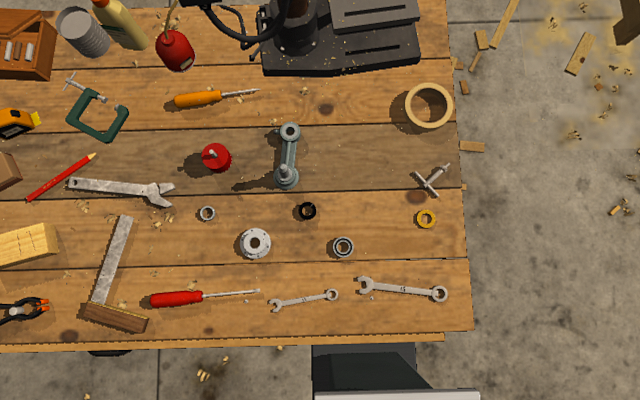

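View pics/side0.png

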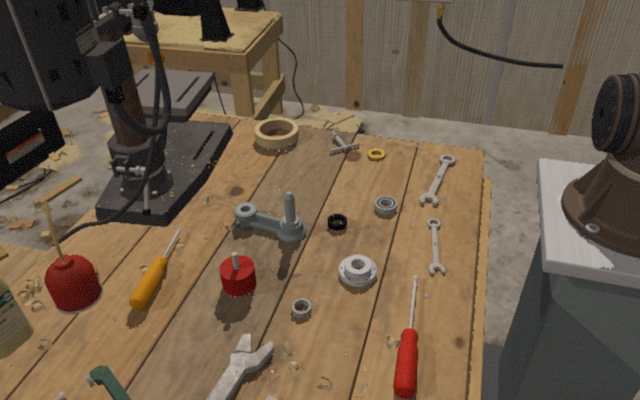

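```bash
python3 - <<'E'
import cv2,pickle
f=pickle.load(open("top0.pkl","rb"))["frame"][:,:,::-1]
g=cv2.resize(f[110:270,190:450],None,fx=3,fy=3,interpolation=cv2.INTER_CUBIC); cv2.imwrite("pics/topc.png",g)
f=pickle.load(open("side0.pkl","rb"))["frame"][:,:,::-1]
g=cv2.resize(f[140:330,225:415],None,fx=3,fy=3,interpolation=cv2.INTER_CUBIC); cv2.imwrite("pics/sidec.png",g)
E
```

```text
(no output)
```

View pics/topc.png

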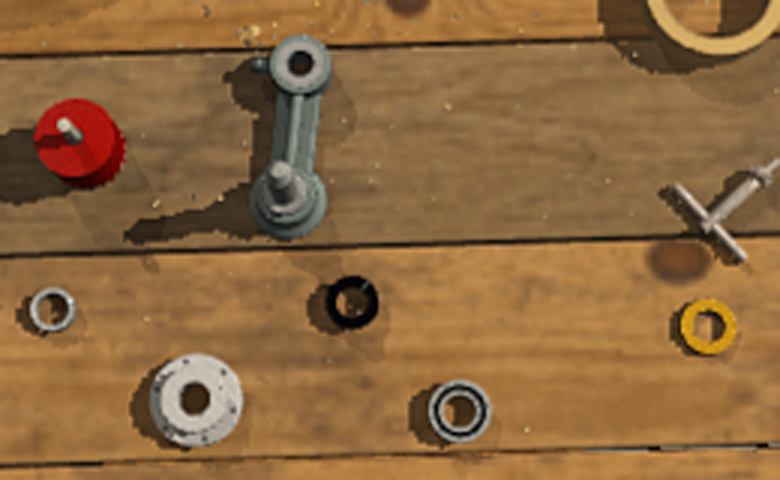

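View pics/sidec.png

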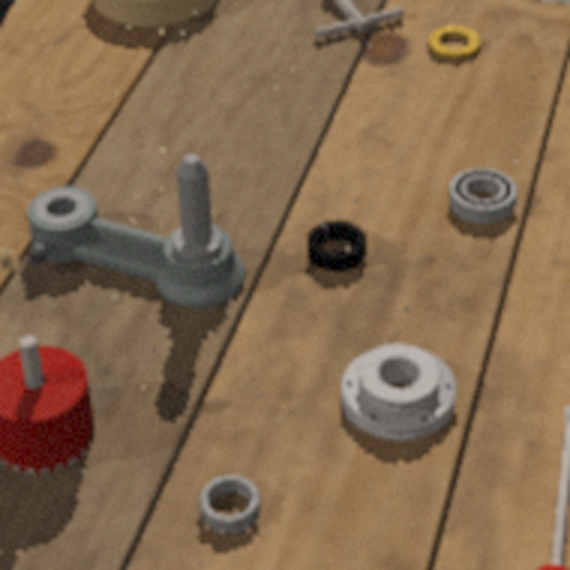

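The top crop shows all the parts: bearing (460,411), spacer (53,309), pulley (196,397), washer (708,327), collar (352,302) and shaft tip (279,169). The side crop has the matching top rims: (483,188), (230,497), (399,372), (455,42), (337,240) and (191,158).

```bash
cat > h.py <<'E'
import numpy as np,pickle,cv2
from scipy.spatial.transform import Rotation as R
def ray(s,u,v,z):
    d=R.from_euler('xyz',s["attitude"],degrees=True).as_matrix()@np.linalg.solve(s["camera_matrix"],[u,v,1.])
    o=np.array(s["origin"]); return (o+d*(z-o[2])/d[2])[:2]
def proj(s,p):
    c=R.from_euler('xyz',s["attitude"],degrees=True).as_matrix().T@(np.array(p)-s["origin"]); q=s["camera_matrix"]@c; return q[:2]/q[2]
E
python3 - <<'E'
from h import *
t=pickle.load(open("top0.pkl","rb"));s=pickle.load(open("side0.pkl","rb"))
P={"bearing":((460,411),(483,188),.012),"spacer":((53,309),(230,497),.010),"pulley":((196,397),(399,372),.02),"washer":((708,327),(455,42),.006),"collar":((352,302),(337,240),.012),"tip":((279,169),(191,158),.089),"boss":((301,63),(62,206),.027),"saw":((67,128),(29,343),.07)}
for n,(a,b,z) in P.items():
    c=lambda p,o:[(p[0]+.5)/3-.5+o[0],(p[1]+.5)/3-.5+o[1]]
    A=ray(t,*c(a,(190,110)),z);B=ray(s,*c(b,(225,140)),z); m=(A+B)/2
    print(n,A.round(4),B.round(4),m.round(4),"r",np.hypot(*m).round(3))
# refined centroids by colour: washer
f=t["frame"].astype(int); k=(f[:,:,0]-f[:,:,2]>110)&(f[:,:,0]>170); k[:200]=0;k[235:]=0;k[:,:405]=0;k[:,445:]=0
y,x=np.nonzero(k); print("washer",len(x),x.mean(),y.mean(),ray(t,x.mean(),y.mean(),.006))
E
```

```text
bearing [0.4293 0.0922] [0.4326 0.0927] [0.431  0.0925] r 0.441
spacer [0.5059 0.3651] [0.5088 0.3666] [0.5073 0.3659] r 0.626
pulley [0.443 0.267] [0.4451 0.2694] [0.444  0.2682] r 0.519
washer [ 0.4815 -0.0779] [ 0.4842 -0.0746] [ 0.4828 -0.0762] r 0.489
collar [0.5046 0.1624] [0.5076 0.1643] [0.5061 0.1634] r 0.532
tip [0.5793 0.2042] [0.5815 0.2041] [0.5804 0.2042] r 0.615
boss [0.6686 0.1929] [0.6717 0.1939] [0.6701 0.1934] r 0.697
saw [0.6152 0.3422] [0.6191 0.3467] [0.6171 0.3445] r 0.707
washer 203 426.1576354679803 216.96059113300493 [ 0.48494562 -0.07908343]
```

Request:
play_rows:
  commands:
    - [[36.1, 23.4, 3, 0, 0, -12.8, 1], [36.1, 23.4, 3, 0, 0, -12.8, 1], [36.1, 23.4, 3, 0, 0, -12.8, 1], [36.1, 23.4, 3, 0, 0, -12.8, 1], [36.1, 23.4, 3, 0, 0, -12.8, 1], [36.1, 23.4, 3, 0, 0, -12.8, 1], [36.1, 23.4, 3, 0, 0, -12.8, 1], [36.1, 23.4, 3, 0, 0, -12.8, 1], [36.1, 23.4, 3, 0, 0, -12.8, 1], [36.1, 23.4, 3, 0, 0, -12.8, 1], [36.1, 23.4, 3, 0, 0, -12.8, 1], [39.95, 48.9, 10.7, 0, 0, -12.8, 1], [39.95, 48.9, 10.7, 0, 0, -12.8, 1], [39.95, 48.9, 10.7, 0, 0, -12.8, 1], [39.95, 48.9, 10.7, 0, 0, -12.8, 1], [39.95, 48.9, 10.7, 0, 0, -12.8, 1], [39.95, 48.9, 10.7, 0, 0, -12.8, 1], [39.95, 48.9, 10.7, 0, 0, -12.8, 1], [39.95, 48.9, 10.7, 0, 0, -12.8, 1], [39.95, 48.9, 10.7, 0, 0, -12.8, 1]]

```text
clock: 1.77
tool_pos: [0.4306, 0.0916, 0.1194]
orientation: [180.0, 0.0, -0.1]
force: [0.7, 1.2, 0.9]
opening: 0.0877
gripper_force: 0.0
```

```bash
python3 - <<'E'
from h import *
from plant import *
print(get_obs()["tool_pos"],get_obs()["orientation"])
ims=[]
for n in("top","side"):
    s=snapshot(n); pickle.dump(s,open(f"{n}1.pkl","wb"))
    u,v=proj(s,get_obs()["tool_pos"]); print(u,v)
    f=s["frame"][:,:,::-1].copy(); f[int(round(v)),int(round(u))]=(0,0,255)
    u,v=int(u),int(v); ims.append(cv2.resize(f[max(v-65,0):max(v-65,0)+130,u-65:u+65],(390,390),interpolation=cv2.INTER_CUBIC))
cv2.imwrite("pics/b.png",np.hstack(ims))
E
```

```text
[0.43055104 0.09155127 0.11937037] [ 1.79978889e+02  2.66461485e-02 -1.45642213e-01]
346.06254665206825 242.2566440462681
389.8302538507918 154.19842209229552
```

View pics/b.png

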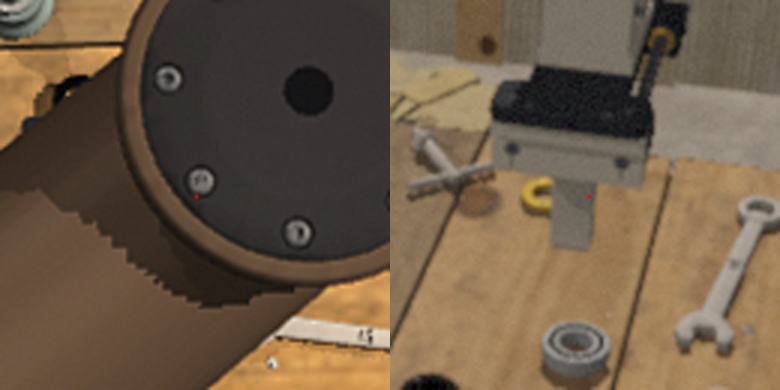

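```bash
python3 - <<'E'
from h import *
s=pickle.load(open("side1.pkl","rb"))
print(ray(s,(572-390+.5)/3-.5+324,246.5/3-.5+89,.1194))
E
```

```text
[0.43132615 0.14394075]
```

Request:
play_rows:
  commands:
    - [[0.1, 0, 4, 0, 0, 0, 1], [0.1, 0, 8, 0, 0, 0, 1], [0.1, 0, 10.5, 0, 0, 0, 1], [0.1, 0, 11.7, 0, 0, 0, 1], [0.1, 0, 11.7, 0, 0, 0, 1], [0.1, 0, 11.7, 0, 0, 0, 0], [0.1, 0, 11.7, 0, 0, 0, 0], [0.1, 0, 11.7, 0, 0, 0, 0], [0.1, 0, 11.7, 0, 0, 0, 0], [0.1, 0, 11.7, 0, 0, 0, 0], [0.1, 0, 11.7, 0, 0, 0, 0], [0.1, 0, 11.7, 0, 0, 0, 0], [0.1, 0, 11.7, 0, 0, 0, 0], [0.1, 0, 11.7, 0, 0, 0, 0], [0.1, 0, 11.7, 0, 0, 0, 0]]

```text
clock: 3.12
tool_pos: [0.4319, 0.0927, 0.0027]
orientation: [-180.0, -0.0, -0.0]
force: [-0.5, 0.4, 1.5]
opening: 0.0412
gripper_force: 30.0
```

Request:
play_rows:
  commands:
    - [[0, 0, -4, 0, 0, 0, 0], [0, 0, -8, 0, 0, 0, 0], [0, 0, -12.7, 0, 0, 0, 0], [0, 0, -12.7, 0, 0, 0, 0], [3, -2.2, -12.7, 0, 0, 0, 0], [6, -4.4, -12.7, 0, 0, 0, 0], [9, -6.6, -12.7, 0, 0, 0, 0], [12, -8.9, -12.7, 0, 0, 0, 0], [14.9, -11.2, -12.7, 0, 0, 0, 0], [14.9, -11.2, -12.7, 0, 0, 0, 0], [14.9, -11.2, -12.7, 0, 0, 0, 0], [14.9, -11.2, -12.7, 0, 0, 0, 0]]

```text
clock: 4.12
tool_pos: [0.5802, 0.2042, 0.1285]
orientation: [179.9, 0.1, -0.0]
force: [0.5, 1.1, -1.2]
opening: 0.0409
gripper_force: 30.0
```

```bash
python3 - <<'E'
from h import *
from plant import *
print(get_obs()["tool_pos"],get_obs()["opening"])
ims=[]
for n in("top","side"):
    s=snapshot(n); pickle.dump(s,open(f"{n}2.pkl","wb"))
    u,v=proj(s,get_obs()["tool_pos"]); print(u,v)
    f=s["frame"][:,:,::-1].copy()
    u,v=int(u),int(v); print(u-40,v-40);ims.append(cv2.resize(f[v-40:v+60,u-40:u+40],(400,500),interpolation=cv2.INTER_CUBIC))
cv2.imwrite("pics/c.png",np.hstack(ims))
E
```

```text
[0.58017677 0.2042048  0.12852273] 0.04089552807991451
280.9251855541866 160.30580603725588
240 120
287.7406516237054 172.75981633008905
247 132
```

View pics/c.png

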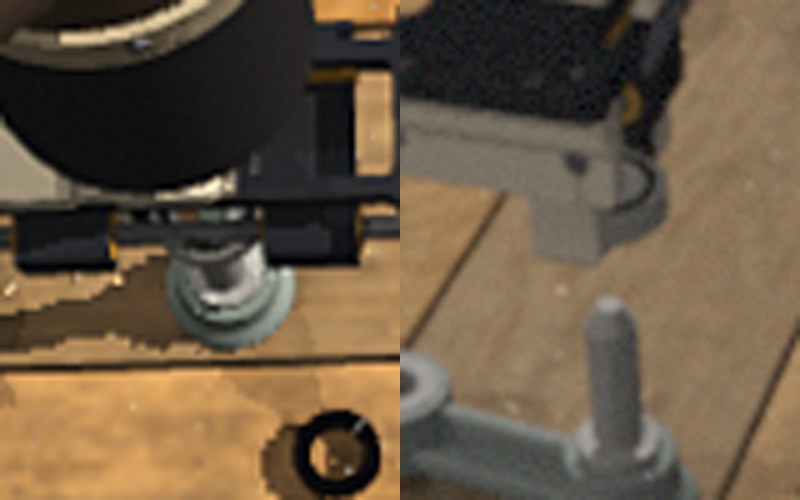

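```bash
python3 - <<'E'
from h import *
s=pickle.load(open("side2.pkl","rb")); u0,v0=255,145;k=10
f=cv2.resize(s["frame"][v0:v0+60,u0:u0+60,::-1],None,fx=k,fy=k,interpolation=cv2.INTER_CUBIC)
a=np.linspace(0,2*np.pi,200)
def circ(x,y,z,r,col):
    P=np.array([proj(s,(x+r*np.cos(t),y+r*np.sin(t),z)) for t in a]); P=((P+.5-[u0,v0])*k).astype(int)
    cv2.polylines(f,[P],True,col,1)
x,y,z=.5802,.2042,.1285
circ(x,y,z-.003,.021,(0,255,0));circ(x,y,z+.009,.021,(0,0,255))
circ(.5813,.2042,.09,.004,(0,255,0));circ(.5813,.2042,.082,.009,(0,0,255));
cv2.imwrite("pics/d.png",f)
E
```

```text
(no output)
```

View pics/d.png

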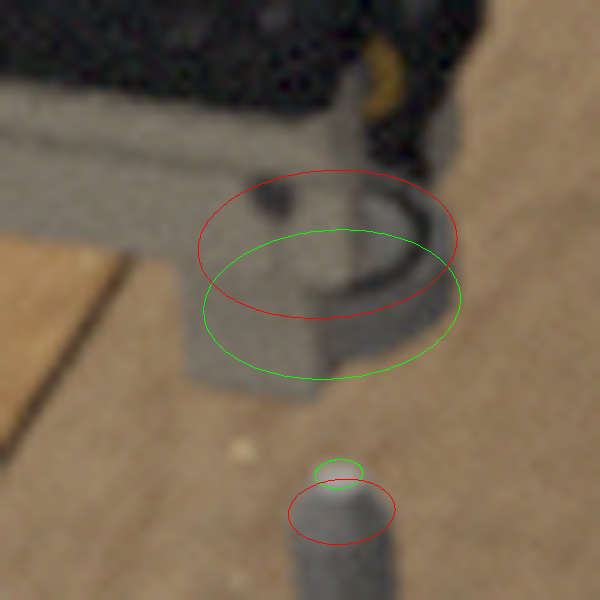

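Request:
play_rows:
  commands:
    - [[0, -0.1, 2, 0, 0, 0, 0], [0, -0.1, 3, 0, 0, 0, 0], [0, -0.1, 3.6, 0, 0, 0, 0], [0, -0.1, 4.1, 0, 0, 0, 0], [0, -0.1, 4.5, 0, 0, 0, 0], [0, -0.1, 4.8, 0, 0, 0, 0], [0, -0.1, 5, 0, 0, 0, 0], [0, -0.1, 5, 0, 0, 0, 0]]

```text
clock: 4.88
tool_pos: [0.5808, 0.2055, 0.0794]
orientation: [180.0, 0.0, -0.0]
force: [-0.2, 0.2, -0.7]
opening: 0.0412
gripper_force: 30.0
```

Request:
play_rows:
  commands:
    - [[0, 0, 0.5, 0, 0, 0, 0], [0, 0, 1, 0, 0, 0, 0], [0, 0, 1.5, 0, 0, 0, 0], [0, 0, 1.5, 0, 0, 0, 0]]

```text
clock: 5.22
tool_pos: [0.5802, 0.2052, 0.0632]
orientation: [179.9, 0.1, -0.0]
force: [-0.0, -0.6, -1.3]
opening: 0.0411
gripper_force: 30.0
```

Request:
play_rows:
  commands:
    - [[0, -0.1, 0, 0, 0, 0, 0], [0, -0.15, 0, 0, 0, 0, 0], [0, -0.15, 0, 0, 0, 0, 0]]

```text
clock: 5.47
tool_pos: [0.5811, 0.2073, 0.0648]
orientation: [-180.0, -0.0, -0.0]
force: [-0.3, -0.5, -0.4]
opening: 0.0409
gripper_force: 30.0
```

Request:
play_rows:
  commands:
    - [[0, 0.1, 0, 0, 0, 0, 0], [0, 0.2, 0, 0, 0, 0, 0], [0, 0.3, 0, 0, 0, 0, 0], [0, 0.3, 0, 0, 0, 0, 0]]

```text
clock: 5.8
tool_pos: [0.581, 0.2043, 0.0647]
orientation: [-180.0, -0.0, -0.0]
force: [-1.9, 0.7, -0.0]
opening: 0.0411
gripper_force: 30.0
```

Request:
play_rows:
  commands:
    - [[0, -0.15, 0, 0, 0, 0, 0], [0, -0.15, 1, 0, 0, 0, 0], [0, -0.15, 2, 0, 0, 0, 0], [0, -0.15, 2.7, 0, 0, 0, 0], [0, -0.15, 2.8, 0, 0, 0, 0], [0, -0.15, 2.8, 0, 0, 0, 0], [0, -0.15, 2.8, 0, 0, 0, 1], [0, -0.15, 2.8, 0, 0, 0, 1], [0, -0.15, 2.8, 0, 0, 0, 1], [0, -0.15, 2.8, 0, 0, 0, 1], [0, -0.15, 2.8, 0, 0, 0, 1], [0, -0.15, 2.8, 0, 0, 0, 1], [0, -0.15, 0, 0, 0, 0, 1], [0, -0.15, -4, 0, 0, 0, 1], [0, -0.15, -7.5, 0, 0, 0, 1], [0, -0.15, -7.5, 0, 0, 0, 1]]

```text
clock: 7.13
tool_pos: [0.5847, 0.2075, 0.1477]
orientation: [-179.7, -0.6, 0.1]
force: [1.0, 0.4, 1.0]
opening: 0.0876
gripper_force: 0.0
```

Request:
play_rows:
  commands:
    - [[0, 0, -1, 0, 0, 0, 1], [-1.5, -3.3, -1, 0, 0, 0, 0.6], [-3, -6.6, -1, 0, 0, 0, 0.6], [-4.5, -9.9, -1, 0, 0, 0, 0.6], [-6, -13.2, -1, 0, 0, 0, 0.6], [-7.3, -16.2, -1, 0, 0, 0, 0.6], [-7.3, -16.2, 3, 0, 0, 0, 0.6], [-7.3, -16.2, 7, 0, 0, 0, 0.6], [-7.3, -16.2, 10, 0, 0, 0, 0.6], [-7.3, -16.2, 10, 0, 0, 0, 0.6]]

```text
clock: 7.97
tool_pos: [0.5041, 0.364, 0.0326]
orientation: [179.5, 0.5, -0.1]
force: [-1.2, -1.6, -1.5]
opening: 0.0524
gripper_force: 0.0
```

```bash
python3 - <<'E'
from h import *
from plant import *
print(get_obs()["tool_pos"],get_obs()["opening"])
ims=[]
t=snapshot("top");s=snapshot("side")
a=cv2.resize(t["frame"][120:220,180:310,::-1],(390,300),interpolation=cv2.INTER_CUBIC)
b=cv2.resize(s["frame"][150:350,230:360,::-1],(390,600),interpolation=cv2.INTER_CUBIC)
cv2.imwrite("pics/e.png",np.hstack([np.vstack([a,np.zeros_like(a)]),b]))
E
```

```text
[0.50408861 0.36402033 0.03258737] 0.052380807972371074
```

View pics/e.png

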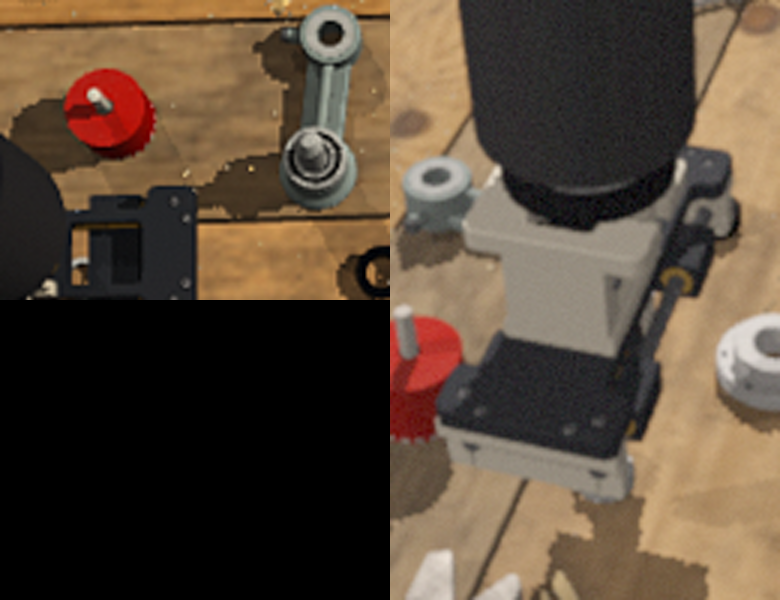

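The bearing sits flat on the shoulder, and the gripper is over the spacer.

Request:
play_rows:
  commands:
    - [[0, 0, 1, 0, 0, 0, 0.6], [0, 0, 1, 0, 0, 0, 0.6], [0, 0, 3, 0, 0, 0, 0.6], [0, 0, 4.2, 0, 0, 0, 0.6], [0, 0, 4.7, 0, 0, 0, 0.6], [0, 0, 4.7, 0, 0, 0, 0.6], [0, 0, 4.7, 0, 0, 0, 0], [0, 0, 4.7, 0, 0, 0, 0], [0, 0, 4.7, 0, 0, 0, 0], [0, 0, 4.7, 0, 0, 0, 0], [0, 0, 4.7, 0, 0, 0, 0], [0, 0, 4.7, 0, 0, 0, 0], [0, 0, 4.7, 0, 0, 0, 0], [0, 0, 4.7, 0, 0, 0, 0]]

```text
clock: 9.23
tool_pos: [0.511, 0.369, 0.0]
orientation: [-179.8, -0.4, 0.1]
force: [-6.8, -9.2, 46.9]
opening: 0.0299
gripper_force: 35.2
```

```bash
python3 - <<'E'
from plant import *
o=get_obs()
for k in o: print(k,o[k])
E
```

```text
clock 9.2333
joint_pos [ 53.65166496  28.88306669 -19.77407397   0.25068476 -40.94980151
  36.26398419]
qvel [-0.05102159  0.06238634  0.01354544  0.02907547  0.0379476   0.01356442]
tau [  2.25859769 -35.29698014  15.2033329    0.71860587   4.68578249
   0.07128107]
tool_pos [5.10997857e-01 3.68977054e-01 3.20805274e-05]
orientation [-1.79781245e+02 -3.65852481e-01  1.03725523e-01]
force [-6.81867296 -9.20982569 46.90112139]
moment [-3.82238741  2.63674646 -0.07604049]
gripper_force 35.23467148334021
opening 0.029874095826770617
```

Request:
play_rows:
  commands:
    - [[0, 0, -0.5, 0, 0, 0, 0], [0, 0, -1, 0, 0, 0, 0], [0, 0, -1.5, 0, 0, 0, 0], [0, 0, -1.5, 0, 0, 0, 0], [0, 0, -1.5, 0, 0, 0, 0], [0, 0, -1.5, 0, 0, 0, 0], [0, 0, -1.5, 0, 0, 0, 0], [0, 0, -1.5, 0, 0, 0, 0]]

```text
clock: 9.9
tool_pos: [0.5077, 0.3674, 0.0069]
orientation: [180.0, 0.0, -0.0]
force: [-0.5, -0.0, -0.6]
opening: 0.029
gripper_force: 30.0
```

Request:
play_rows:
  commands:
    - [[0, 0, -4, 0, 0, 0, 0], [0, 0, -8, 0, 0, 0, 0], [0, 0, -12, 0, 0, 0, 0], [1.5, 3.3, -12.2, 0, 0, 0, 0], [3, 6.6, -12.2, 0, 0, 0, 0], [4.5, 9.9, -12.2, 0, 0, 0, 0], [6, 13.2, -12.2, 0, 0, 0, 0], [7.3, 16.2, -12.2, 0, 0, 0, 0], [7.3, 16.2, -12.2, 0, 0, 0, 0], [7.3, 16.2, -12.2, 0, 0, 0, 0], [7.3, 16.2, -10.2, 0, 0, 0, 0], [7.3, 16.2, -9.2, 0, 0, 0, 0], [7.3, 16.2, -8.2, 0, 0, 0, 0], [7.3, 16.2, -7.5, 0, 0, 0, 0], [7.3, 16.2, -7, 0, 0, 0, 0], [7.3, 16.2, -7, 0, 0, 0, 0]]

```text
clock: 11.23
tool_pos: [0.5805, 0.206, 0.0764]
orientation: [180.0, 0.1, 0.0]
force: [1.2, -0.3, -0.5]
opening: 0.029
gripper_force: 30.0
```

Request:
play_rows:
  commands:
    - [[0, 0, 1, 0, 0, 0, 0], [0, 0, 2, 0, 0, 0, 0], [0, 0, 2.8, 0, 0, 0, 0], [0, 0, 3.2, 0, 0, 0, 0], [0, 0, 3.2, 0, 0, 0, 0], [0, 0, 3.2, 0, 0, 0, 0], [0, 0, 3.2, 0, 0, 0, 1], [0, 0, 3.2, 0, 0, 0, 1], [0, 0, 3.2, 0, 0, 0, 1], [0, 0, 3.2, 0, 0, 0, 1], [0, 0, 3.2, 0, 0, 0, 1], [0, 0, 3.2, 0, 0, 0, 1], [0, 0, 1, 0, 0, 0, 1], [0, 0, -2.5, 0, 0, 0, 1], [0, 0, -6.2, 0, 0, 0, 1], [0, 0, -6.2, 0, 0, 0, 1], [0, 0, -6.2, 0, 0, 0, 1], [0, 0, -6.2, 0, 0, 0, 1]]

```text
clock: 12.73
tool_pos: [0.5806, 0.2056, 0.1396]
orientation: [-180.0, -0.0, -0.0]
force: [-0.1, 1.0, 0.3]
opening: 0.0874
gripper_force: 0.0
```

Request:
play_rows:
  commands:
    - [[-3.4, -1.6, 0, 0, 0, 0, 1], [-6.8, -3.2, 0, 0, 0, 0, 1], [-10.2, -4.8, 0, 0, 0, 0, 1], [-13.6, -6.4, 0, 0, 0, 0, 1], [-13.6, -6.4, 4, 0, 0, 0, 1], [-13.6, -6.4, 8, 0, 0, 0, 1], [-13.6, -6.4, 11, 0, 0, 0, 1], [-13.6, -6.4, 12.3, 0, 0, 0, 1], [-13.6, -6.4, 12.7, 0, 0, 0, 1], [-13.6, -6.4, 12.7, 0, 0, 0, 1], [-13.6, -6.4, 12.7, 0, 0, 0, 1], [-13.6, -6.4, 12.7, 0, 0, 0, 0], [-13.6, -6.4, 12.7, 0, 0, 0, 0], [-13.6, -6.4, 12.7, 0, 0, 0, 0], [-13.6, -6.4, 12.7, 0, 0, 0, 0], [-13.6, -6.4, 12.7, 0, 0, 0, 0], [-13.6, -6.4, 12.7, 0, 0, 0, 0], [-13.6, -6.4, 12.7, 0, 0, 0, 0], [-13.6, -6.4, 12.7, 0, 0, 0, 0]]

```text
clock: 14.32
tool_pos: [0.445, 0.2697, 0.0127]
orientation: [-180.0, -0.0, -0.0]
force: [-0.2, 0.8, 2.0]
opening: 0.0426
gripper_force: 30.0
```

```bash
python3 - <<'E'
from h import *
from plant import *
s=snapshot("side")
b=cv2.resize(s["frame"][150:300,260:400,::-1],(560,600),interpolation=cv2.INTER_CUBIC)
cv2.imwrite("pics/f.png",b)
E
```

```text
(no output)
```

View pics/f.png

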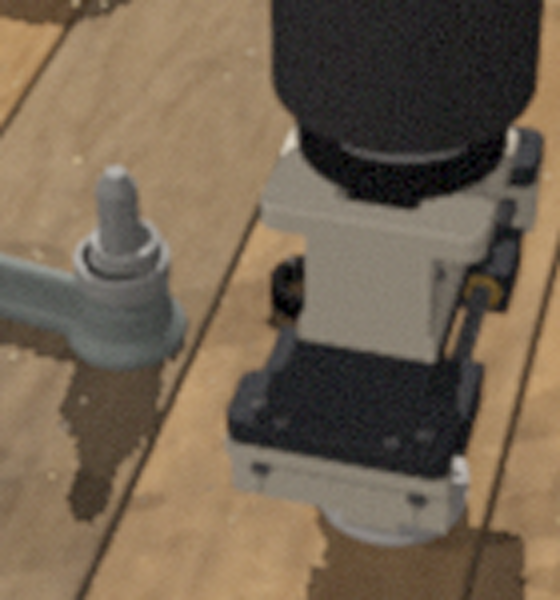

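Request:
play_rows:
  commands:
    - [[0, 0, -3.5, 0, 0, 0, 0], [0, 0, -7, 0, 0, 0, 0], [0, 0, -10.5, 0, 0, 0, 0], [0, 0, -13.5, 0, 0, 0, 0], [2.7, 1.3, -13.5, 0, 0, 0, 0], [5.4, 2.6, -13.5, 0, 0, 0, 0], [8.1, 3.9, -13.5, 0, 0, 0, 0], [10.8, 5.2, -13.5, 0, 0, 0, 0], [13.6, 6.4, -13.5, 0, 0, 0, 0], [13.6, 6.4, -13.5, 0, 0, 0, 0], [13.6, 6.4, -13.5, 0, 0, 0, 0], [13.6, 6.4, -11.5, 0, 0, 0, 0], [13.6, 6.4, -10, 0, 0, 0, 0], [13.6, 6.4, -9, 0, 0, 0, 0], [13.6, 6.4, -8.4, 0, 0, 0, 0], [13.6, 6.4, -8, 0, 0, 0, 0], [13.6, 6.4, -8, 0, 0, 0, 0]]

```text
clock: 15.78
tool_pos: [0.5804, 0.2058, 0.0921]
orientation: [180.0, 0.0, 0.0]
force: [1.1, -0.6, -0.2]
opening: 0.0423
gripper_force: 30.0
```

Down 2.5 cm to just above the spacer, release, then up to z 0.16.

Request:
play_rows:
  commands:
    - [[0, 0, 0.8, 0, 0, 0, 0], [0, 0, 1.6, 0, 0, 0, 0], [0, 0, 2.2, 0, 0, 0, 0], [0, 0, 2.5, 0, 0, 0, 0], [0, 0, 2.5, 0, 0, 0, 0], [0, 0, 2.5, 0, 0, 0, 0], [0, 0, 2.5, 0, 0, 0, 1], [0, 0, 2.5, 0, 0, 0, 1], [0, 0, 2.5, 0, 0, 0, 1], [0, 0, 2.5, 0, 0, 0, 1], [0, 0, 2.5, 0, 0, 0, 1], [0, 0, 2.5, 0, 0, 0, 1], [0, 0, 0, 0, 0, 0, 1], [0, 0, -3.5, 0, 0, 0, 1], [0, 0, -6.7, 0, 0, 0, 1], [0, 0, -6.7, 0, 0, 0, 1], [0, 0, -6.7, 0, 0, 0, 1], [0, 0, -6.7, 0, 0, 0, 1]]

```text
clock: 17.28
tool_pos: [0.5806, 0.2056, 0.1595]
orientation: [-180.0, 0.0, -0.0]
force: [-0.8, -0.4, -0.3]
opening: 0.0877
gripper_force: 0.0
```

```bash
python3 - <<'E'
from h import *
from plant import *
for n,(u0,u1,v0,v1) in {"top":(405,448,198,240),"side":(362,392,142,168)}.items():
    s=pickle.load(open(n+"0.pkl","rb")); f=s["frame"][v0:v1,u0:u1]
    h=cv2.cvtColor(cv2.resize(f,None,fx=4,fy=4,interpolation=cv2.INTER_CUBIC),cv2.COLOR_RGB2HSV)
    k=((h[...,0]>20)&(h[...,0]<32)&(h[...,1]>190)&(h[...,2]>110)).astype(np.uint8)
    c=max(cv2.findContours(k,0,1)[0],key=cv2.contourArea); (x,y),_=cv2.minEnclosingCircle(c); bx=cv2.boundingRect(c)
    u=(bx[0]+bx[2]/2)/4-.5+u0; v=(bx[1]+bx[3]/2)/4-.5+v0
    print(n,bx,u,v,ray(s,u,v,.006),ray(s,u,v,.003))
s=snapshot("side");t=snapshot("top")
b=cv2.resize(s["frame"][140:290,250:400,::-1],(600,600),interpolation=cv2.INTER_CUBIC)
cv2.imwrite("pics/g.png",b)
E
```

```text
top (47, 48, 74, 71) 425.5 218.375 [ 0.48209787 -0.07755374] [ 0.48243524 -0.0782993 ]Traceback (most recent call last):
  File "<stdin>", line 7, in <module>
ValueError: max() iterable argument is empty
```

Request:
play_rows:
  commands:
    - [[-1.3, 3.5, 0, 0, 0, 0, 1], [-2.5, 7, 0, 0, 0, 0, 1], [-3.7, 10.5, 0, 0, 0, 0, 1], [-4.9, 14, 0, 0, 0, 0, 1], [-6.1, 17.5, 0, 0, 0, 0, 1], [-7.3, 21, 0, 0, 0, 0, 1], [-8.5, 24.5, 0, 0, 0, 0, 1], [-9.7, 28, 0, 0, 0, 0, 1], [-9.7, 28, 4, 0, 0, 0, 1], [-9.7, 28, 8, 0, 0, 0, 1], [-9.7, 28, 11, 0, 0, 0, 1], [-9.7, 28, 11, 0, 0, 0, 1], [-9.7, 28, 11, 0, 0, 0, 1]]

```text
clock: 18.37
tool_pos: [0.482, -0.0749, 0.0481]
orientation: [179.9, 0.3, -0.0]
force: [0.0, -0.4, 1.8]
opening: 0.0875
gripper_force: 0.0
```

```bash
python3 - <<'E'
from h import *
from plant import *
s=snapshot("side")
b=cv2.resize(s["frame"][110:290,240:420,::-1],(600,600),interpolation=cv2.INTER_CUBIC)
cv2.imwrite("pics/g.png",b)
E
```

```text
(no output)
```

View pics/g.png

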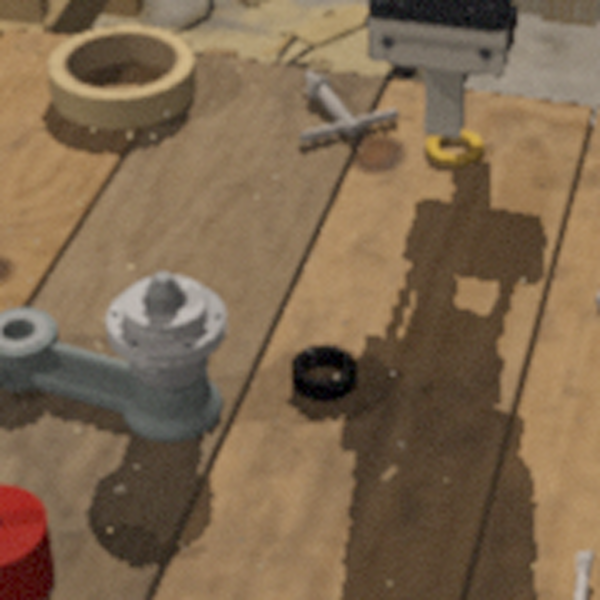

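The pulley is down on the stack and the gripper is over the washer.

Request:
play_rows:
  commands:
    - [[0, 0, 2, 0, 0, 0, 1], [0, 0, 4, 0, 0, 0, 1], [0, 0, 4.8, 0, 0, 0, 1], [0, 0, 4.8, 0, 0, 0, 1], [0, 0, 4.8, 0, 0, 0, 0], [0, 0, 4.8, 0, 0, 0, 0], [0, 0, 4.8, 0, 0, 0, 0], [0, 0, 4.8, 0, 0, 0, 0], [0, 0, 4.8, 0, 0, 0, 0], [0, 0, 4.8, 0, 0, 0, 0], [0, 0, 4.8, 0, 0, 0, 0], [0, 0, 4.8, 0, 0, 0, 0], [0, 0, 4.8, 0, 0, 0, 0]]

```text
clock: 19.5
tool_pos: [0.4838, -0.0744, 0.0016]
orientation: [180.0, 0.0, -0.0]
force: [-0.4, -0.1, 2.3]
opening: 0.0362
gripper_force: 30.0
```

Request:
play_rows:
  commands:
    - [[0, 0, -3.5, 0, 0, 0, 0], [0, 0, -7, 0, 0, 0, 0], [0, 0, -10.5, 0, 0, 0, 0], [0, 0, -13, 0, 0, 0, 0], [1.2, -3.5, -13, 0, 0, 0, 0], [2.4, -7, -13, 0, 0, 0, 0], [3.6, -10.5, -13, 0, 0, 0, 0], [4.8, -14, -13, 0, 0, 0, 0], [6, -17.5, -13, 0, 0, 0, 0], [7.3, -21, -13, 0, 0, 0, 0], [8.5, -24.5, -13, 0, 0, 0, 0], [9.7, -28, -13, 0, 0, 0, 0], [9.7, -28, -13, 0, 0, 0, 0], [9.7, -28, -13, 0, 0, 0, 0], [9.7, -28, -11.5, 0, 0, 0, 0], [9.7, -28, -10, 0, 0, 0, 0], [9.7, -28, -9, 0, 0, 0, 0], [9.7, -28, -8.3, 0, 0, 0, 0], [9.7, -28, -8.3, 0, 0, 0, 0]]

```text
clock: 21.08
tool_pos: [0.5799, 0.2045, 0.0829]
orientation: [179.9, 0.1, -0.1]
force: [-0.8, -0.5, -0.1]
opening: 0.0361
gripper_force: 30.0
```

Down 0.75 cm to just above the pulley, settle, release, then up to z 0.16.

Request:
play_rows:
  commands:
    - [[0, 0, 0.3, 0, 0, 0, 0], [0, 0, 0.6, 0, 0, 0, 0], [0, 0, 0.75, 0, 0, 0, 0], [0, 0, 0.75, 0, 0, 0, 0], [0, 0, 0.75, 0, 0, 0, 0], [0, 0, 0.75, 0, 0, 0, 1], [0, 0, 0.75, 0, 0, 0, 1], [0, 0, 0.75, 0, 0, 0, 1], [0, 0, 0.75, 0, 0, 0, 1], [0, 0, 0.75, 0, 0, 0, 1], [0, 0, 0.75, 0, 0, 0, 1], [0, 0, -1, 0, 0, 0, 1], [0, 0, -4, 0, 0, 0, 1], [0, 0, -7.5, 0, 0, 0, 1], [0, 0, -7.5, 0, 0, 0, 1], [0, 0, -7.5, 0, 0, 0, 1], [0, 0, -7.5, 0, 0, 0, 1]]

```text
clock: 22.5
tool_pos: [0.5806, 0.2056, 0.1596]
orientation: [-180.0, -0.0, -0.0]
force: [-0.6, -1.0, -0.3]
opening: 0.0877
gripper_force: 0.0
```

Request:
play_rows:
  commands:
    - [[-2.5, 1.4, 0, 0, 0, 0, 1], [-5, 2.8, 0, 0, 0, 0, 1], [-7.4, 4.1, 0, 0, 0, 0, 1], [-7.4, 4.1, 0, 0, 0, 0, 1], [-7.4, 4.1, 0, 0, 0, 0, 1], [-7.4, 4.1, 3, 0, 0, 0, 1], [-7.4, 4.1, 6, 0, 0, 0, 1], [-7.4, 4.1, 9, 0, 0, 0, 1], [-7.4, 4.1, 12, 0, 0, 0, 1], [-7.4, 4.1, 14.5, 0, 0, 0, 1], [-7.4, 4.1, 15.6, 0, 0, 0, 1], [-7.4, 4.1, 15.6, 0, 0, 0, 1], [-7.4, 4.1, 15.6, 0, 0, 0, 0], [-7.4, 4.1, 15.6, 0, 0, 0, 0], [-7.4, 4.1, 15.6, 0, 0, 0, 0], [-7.4, 4.1, 15.6, 0, 0, 0, 0], [-7.4, 4.1, 15.6, 0, 0, 0, 0], [-7.4, 4.1, 15.6, 0, 0, 0, 0], [-7.4, 4.1, 15.6, 0, 0, 0, 0], [-7.4, 4.1, 15.6, 0, 0, 0, 0]]

```text
clock: 24.17
tool_pos: [0.5069, 0.1647, 0.0037]
orientation: [-180.0, -0.0, -0.0]
force: [0.3, 0.4, 0.0]
opening: 0.0398
gripper_force: 0.0
```

```bash
python3 - <<'E'
from h import *
from plant import *
s=snapshot("side")
b=cv2.resize(s["frame"][140:290,240:390,::-1],(600,600),interpolation=cv2.INTER_CUBIC)
cv2.imwrite("pics/i.png",b)
E
```

```text
(no output)
```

View pics/i.png

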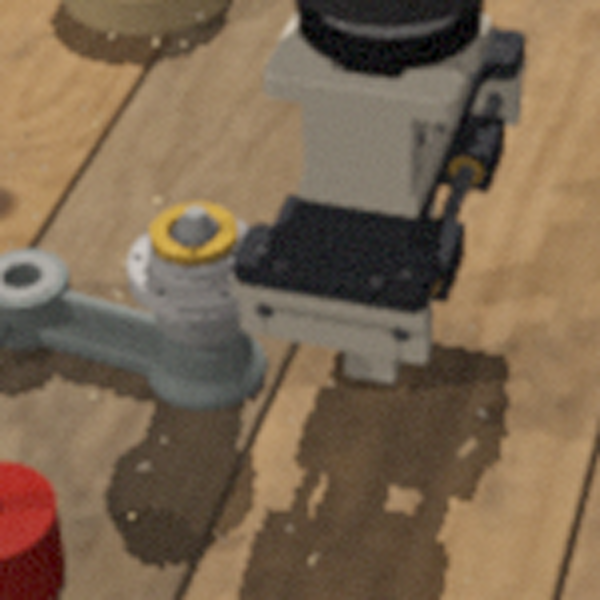

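The washer is seated. The fingers hadn't finished closing, so I close first, then lift and carry.

Request:
play_rows:
  commands:
    - [[0, 0, 0, 0, 0, 0, 0], [0, 0, 0, 0, 0, 0, 0], [0, 0, 0, 0, 0, 0, 0], [0, 0, 0, 0, 0, 0, 0], [0, 0, -3.5, 0, 0, 0, 0], [0, 0, -7, 0, 0, 0, 0], [0, 0, -10.5, 0, 0, 0, 0], [0, 0, -13, 0, 0, 0, 0], [0, 0, -13, 0, 0, 0, 0], [2.5, -1.4, -13, 0, 0, 0, 0], [5, -2.8, -13, 0, 0, 0, 0], [7.4, -4.1, -13, 0, 0, 0, 0], [7.4, -4.1, -13, 0, 0, 0, 0], [7.4, -4.1, -13, 0, 0, 0, 0], [7.4, -4.1, -11, 0, 0, 0, 0], [7.4, -4.1, -10, 0, 0, 0, 0], [7.4, -4.1, -9.2, 0, 0, 0, 0], [7.4, -4.1, -8.8, 0, 0, 0, 0], [7.4, -4.1, -8.8, 0, 0, 0, 0]]

```text
clock: 25.8
tool_pos: [0.5801, 0.2051, 0.0905]
orientation: [179.9, 0.1, -0.0]
force: [-0.6, 0.1, -0.8]
opening: 0.0338
gripper_force: 30.0
```

Request:
play_rows:
  commands:
    - [[0, 0, 0.4, 0, 0, 0, 0], [0, 0, 0.7, 0, 0, 0, 0], [0, 0, 0.7, 0, 0, 0, 0], [0, 0, 0.7, 0, 0, 0, 0], [0, 0, 0.7, 0, 0, 0, 0], [0, 0, 0.7, 0, 0, 0, 1], [0, 0, 0.7, 0, 0, 0, 1], [0, 0, 0.7, 0, 0, 0, 1], [0, 0, 0.7, 0, 0, 0, 1], [0, 0, 0.7, 0, 0, 0, 1], [0, 0, 0.7, 0, 0, 0, 1], [0, 0, -1, 0, 0, 0, 1], [0, 0, -4, 0, 0, 0, 1], [0, 0, -7, 0, 0, 0, 1], [-4, 2, -7, 0, 0, 0, 1], [-8, 4, -7, 0, 0, 0, 1], [-11, 8, -7, 0, 0, 0, 1], [-11, 11, -7, 0, 0, 0, 1], [-11, 11, -7, 0, 0, 0, 1], [-11, 11, -7, 0, 0, 0, 1]]

```text
clock: 27.47
tool_pos: [0.4703, 0.0942, 0.1623]
orientation: [-180.0, -0.1, -0.1]
force: [1.2, -0.3, 0.5]
opening: 0.0873
gripper_force: 0.0
```

```bash
python3 - <<'E'
from h import *
from plant import *
s=snapshot("side");t=snapshot("top")
b=cv2.resize(s["frame"][150:290,220:320,::-1],(400,560),interpolation=cv2.INTER_CUBIC)
a=cv2.resize(t["frame"][110:250,220:320,::-1],(400,560),interpolation=cv2.INTER_CUBIC)
cv2.imwrite("pics/j.png",np.hstack([a,b]))
E
```

```text
(no output)
```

View pics/j.png

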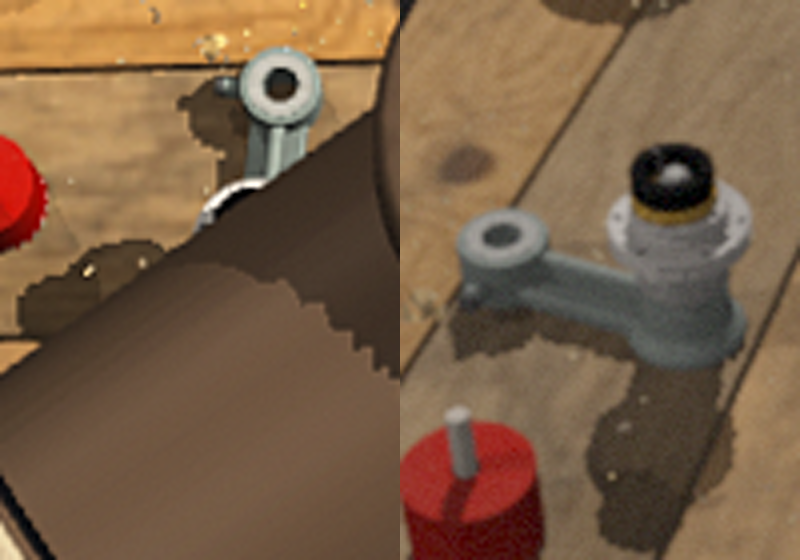

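The side view shows the full stack flat on the shaft with the collar on top (about 672,185 in the crop). The hole saw hasn't moved, and the gripper is clear.

```bash
python3 -c "
from plant import *
print(close_job())"
```

```text
the job is handed in; nothing more can be done
None
```

The idler is assembled and handed in at about 27 s: bearing, spacer, pulley (big step down), washer and collar look flat on the shaft in the last side picture and the hole saw is untouched, but handing in returned no verdict.

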